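Lock the cash box and put its key away

ROBOT

A 6-joint arm with a two-finger parallel gripper is mounted at the origin on a cart in front of the work surface, level with it; the furniture and walls round the work are solid. World frame = base frame: x ahead of the robot, y to its left, z up, the work surface at z = 0. Lengths are in m, angles in rad, forces in N, time in s.
With the tool pointing down it reaches from about 0.35 to 0.775 m from the base axis. Payload 5.5 kg.
Tool frame: the origin (TCP) lies at the very end of the fingers, on their centre line; the grasp point (between the pads) lies 19 mm behind it (env.grip_depth is the distance from the TCP to the grasp point, in m); z points along the fingers, y is the direction in which the jaws open and shut (so a half turn about z gives the same grasp; the last joint's range is limited). The gripper opens to 85 mm and grips with 20 to 120 N. Pads are 22 mm wide; open, the fingers measure 114 mm over their backs; the gripper's body (76 mm by 85 mm) begins 54 mm behind the grasp point. The pads swing forward as they close: fully open they stand 13 mm farther back than shut.
Start: joints at [-1.458, 0.313, 0.046, 1.304, 0, 1.431], TCP at [0.144, -0.557, 0.231] pointing down, gripper open.
Joint ranges: [-2.76, 2.76], [-0.86, 1.69], [-1.03, 1.26], [-2.2, 2.34], [-1.47, 1.5], [-3.14, 3.14]. Speed limits (rad/s): [2.57, 2.57, 3.14, 3.14, 3.14, 3.14].

INTERFACE

Orientations are given as a unit quaternion [w, x, y, z].
In Python, from workcell import env gives the robot as it stands.
- The arm moves only by the tool step_arm, never from a script. Its argument "series" is a list of rows, each a list of 3 entries, a list of its own where there are three numbers: the shift along the world's x, y, z in cm, then the turn about the world's z in rad, then the closure in counts, from 0 (fully open) to 255 (shut). A call has 1 to 5 rows; each row is the pose to reach, as a shift and turn from the pose measured when the call began; what a row does not reach only later rows make up. A row lasts 1/8 s, in which the tool goes at most 62.5 mm and 10.7 degrees, less where a joint would pass 70% of its speed; a pose out of reach is approached as far as the arm can. A call with a gripper value outside its range is refused whole. The fingers move at their own pace and stop on an object; "newtons" is the grip in N (left out, the last holds). Time passes only in rows, so rows that repeat a pose let the fingers close. It gives the time, the measured TCP pose, the force and the opening at its end, in the units of the state.
- env.get_state(): the state, without advancing time (a new reading comes with each control period).
- env.read_camera(name): name is "scene" or "top" or "wrist"; returns a dict with "frame" (384x512x3 uint8, red, green, blue), "vertical_fov" (degrees; the focal length in pixels is half the picture's height over the tangent of half this angle, whatever the lens; pixels are square), "cx", "cy" (the principal point, pixels), "camera_from_world" (4x4, takes a point from world to camera coordinates). Camera axes: x right, y down, z forward; pixel columns grow to the right and rows downward; lengths in m; the calibration is good to about 2 mm. The wrist camera is an equidistant fisheye: a pixel r from the principal point sees the ray r / f radians off the axis. A picture is of the moment at which its call begins. There is no depth.
- env.hand_in(): hands the job in, once; it reports no verdict.
The state is a dict: "clock": time; "joint_pos": joint angles; "qvel": joint speeds; "tau": joint torques, N m; "tcp_pos": TCP position; "orientation": TCP orientation; "wrist_force": force on the tool from outside, world axes, zero at the start; "ft_torque": the same for the moment, N m; "finger_gap": finger opening in m.
Only numpy, scipy, OpenCV 4.12 (cv2) and the standard library are available. Lean on these libraries where they do the work, as an engineer would, in place of code of your own. Each camera call takes 0.05 s, during which the arm holds its last target.

TASK

The key stands half turned in the lock on top of the grey cash box. Turn it clockwise (seen from above) as far as it goes so that the brass bolt is shot fully into its keeper, then turn it back to the one position where it comes out, draw it out without forcing it, and leave it in the white dish. Do not knock over or shift the other things on the worktop.

Things in the scene. Friction and masses are not known exactly. Their poses are not given: they have to be found in the camera images.
- lock_axis (a point): Top centre of the lock's brass ring plate, 75.5 mm above the worktop, on the vertical axis the key turns about. Fixed to the cash box, same axes. The plate has a 9.6 mm round hole for the shank and one slot beside it, 5.6 mm wide, for the 4 mm bit. Seen from above the slot lies 0.1 to 1.1 rad counter-clockwise of the box's -x; each lock differs, and it is not measured.
- key_bow (a point): Centre of the key's blue and black plastic bow, the part to grip: 27 mm (x) x 10 mm (y; grip across this) x 30 mm (z). z runs up the shank. In the lock it lies 25.5 mm above the ring plate. At the start the key is turned 0.3 to 0.6 rad counter-clockwise of the box's axes; its shank has 0.8 mm play all round.
- key_tip (a point): Lower end of the key's 8 mm steel shank, on its axis, 46 mm from the bow's centre; in the lock, 20.5 mm below the top of the ring plate.
- bolt (a joint): Brass bolt, 8 mm wide, sliding out of the lock case: 0 = drawn back (unlocked), about 0.010 m = shot fully into the steel keeper, when the key meets its clockwise stop. It stays where it is left; only the key's clockwise turn moves it.
- white_dish: Small white dish, open upward, 117 mm across the rim, 54 mm high, inner floor 5 mm above its underside and about 70 mm across, loose; origin at the centre of its underside, z up.
- spice_jar: Spice jar with a dark cap, 44 mm across, 96 mm high, a bystander; origin at the centre of its underside.
- green_tin: Round green tin, 75 mm across, 58 mm high, a bystander; origin at the centre of its underside.
- tape_roll: Roll of brown tape lying flat, 94 mm across, 48 mm high, a bystander; origin at the centre of its underside.
- cash_box: Grey steel cash box, 154 x 224 x 55 mm, fixed; lock case 62 x 62 mm on its middle. Origin: centre of its underside, below lock_axis. x away from its front, y the way the bolt slides to lock, z up. End stops for the key's bit: 0.35 rad clockwise and 1.4 rad counter-clockwise of the box's -x. The lock resists lightly (under 0.1 Nm) up to the stops, which are hard.
- key: The key, 61 mm long, about 40 g; origin at its tip. Its bit points to the key's -x, reaching 19 mm from the axis, 9.5 to 14.5 mm above the tip. Under the ring plate the bit is trapped: the key lifts only about 2 mm, unless it stands under the slot (within about 0.05 rad), then it comes straight up. Pull or push it with under 10 N and twist it with under 0.15 Nm: more damages it.
- lock_plate: The lock's round brass plate, 58 mm across, that holds the key down, with its slot (see lock_axis); this frame is that of the cash box and does not show where the slot lies.
Things that resemble listed ones, but are neither listed nor needed, are in the scene too. There is more than one size of the white_dish; the one meant has the size given above.

How it is judged:
By the outcome, as a careful person would: the job done as asked, in the order asked, and still so for the second after the job is handed in, with the robot touching nothing.
It also fails if it takes over 72 s, if anything falls off the work surface, if the arm or the gripper's body presses on something with over 40 N, if the wrist force passes 120 N, or if a joint passes its speed limit or range.

## Working session

There is one attempt and no reset: what is moved stays moved. The work goes in short steps, Python scripts to look and compute and a tool call to move; the robot and the scene stay as the last step left them, time stands still between calls to the robot, and variables do not carry over. Pictures are saved under pics/ and viewed, and the job is handed in when it is done.

Besides the shell and the picture viewer there is one more tool, called after ">>>" as name(argument=value, ...) on one line, values as JSON. step_arm: Moves the arm, as the interface text tells. Its arguments: {"type":"object","properties":{"series":{"type":"array"},"newtons":{"type":"number"}},"required":["series"]}

```bash
ls; mkdir -p pics
cat > h.py <<'E'
import numpy as np,cv2
from workcell import env
def cam(n,save=None):
    c=env.read_camera(n)
    if save: cv2.imwrite('pics/'+save,c['frame'][:,:,::-1])
    return c
def foc(c): return c['frame'].shape[0]/2/np.tan(np.radians(c['vertical_fov'])/2)
def ray(c,u,v,fish=False):
    f=foc(c);x=u-c['cx'];y=v-c['cy']
    if fish:
        r=np.hypot(x,y);t=r/f
        d=np.array([np.sin(t)*x/max(r,1e-9),np.sin(t)*y/max(r,1e-9),np.cos(t)])
    else: d=np.array([x/f,y/f,1])
    M=np.array(c['camera_from_world']);R=M[:3,:3]
    return -R.T@M[:3,3],R.T@d
def onz(c,u,v,z,fish=False):
    o,d=ray(c,u,v,fish);return o+d*(z-o[2])/d[2]
def proj(c,p,fish=False):
    M=np.array(c['camera_from_world']);q=M[:3,:3]@np.array(p)+M[:3,3];f=foc(c)
    if fish:
        r=np.hypot(q[0],q[1]);t=np.arctan2(r,q[2]);return c['cx']+f*t*q[0]/r,c['cy']+f*t*q[1]/r
    return c['cx']+f*q[0]/q[2],c['cy']+f*q[1]/q[2]
E
python3 - <<'E'
from h import *
import pickle
d={}
for n in ['scene','top','wrist']:
    c=cam(n,n+'0.png');d[n]=c
    print(n,c['vertical_fov'],c['cx'],c['cy'],np.round(c['camera_from_world'],3).tolist())
pickle.dump(d,open('c0.pkl','wb'))
print(env.get_state())
E
```

```text
pics
scene 47.6730023018333 250.52786946234528 192.3035972729477 [[0.851, -0.524, -0.023, -0.356], [-0.347, -0.529, -0.775, 0.273], [0.394, 0.668, -0.632, 1.704], [0.0, 0.0, 0.0, 1.0]]
top 51.177223597841675 257.4757880313638 191.5269804783787 [[0.001, -1.0, 0.017, 0.076], [-0.986, -0.003, -0.167, 0.475], [0.167, -0.017, -0.986, 1.542], [0.0, 0.0, 0.0, 1.0]]
wrist 65.70646984690485 249.95279234360004 188.15780005489611 [[0.25, -0.968, -0.002, -0.574], [-0.918, -0.238, 0.316, -0.041], [-0.307, -0.077, -0.949, 0.381], [0.0, 0.0, 0.0, 1.0]]
{'clock': 0.15, 'joint_pos': array([-1.45758546e+00,  3.13809493e-01,  4.52619709e-02,  1.30360772e+00,
        1.66539236e-06,  1.43119504e+00]), 'qvel': array([-1.50337682e-06, -2.13060576e-03,  3.07807205e-03,  1.45868941e-04,
        1.14072189e-03, -5.93414057e-04]), 'tau': array([ 1.81957606e-03, -4.81065130e+01,  2.98815608e+01,  1.39048378e-02,
       -1.75269088e-04, -4.96440009e-06]), 'tcp_pos': array([ 0.14377111, -0.55634868,  0.2306332 ]), 'orientation': array([-6.79386277e-04,  9.92021156e-01,  1.26069684e-01,  9.79793536e-06]), 'wrist_force': array([-0.01396152,  0.35946021,  0.23405522]), 'ft_torque': array([-0.04994178, -0.04895971, -0.02309119]), 'finger_gap': 0.08520227818393616}
```

View pics/scene0.png

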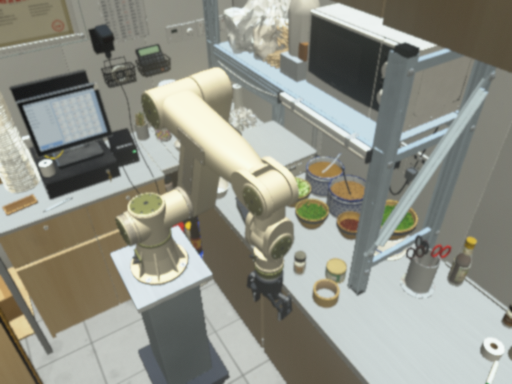

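View pics/top0.png

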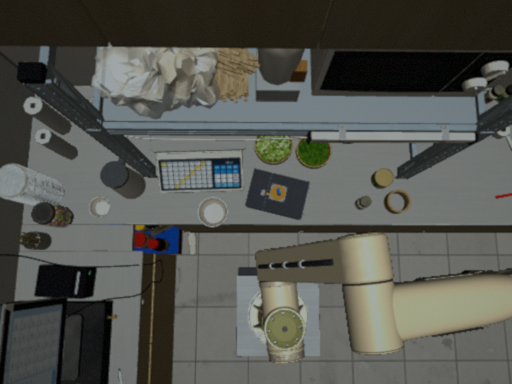

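View pics/wrist0.png

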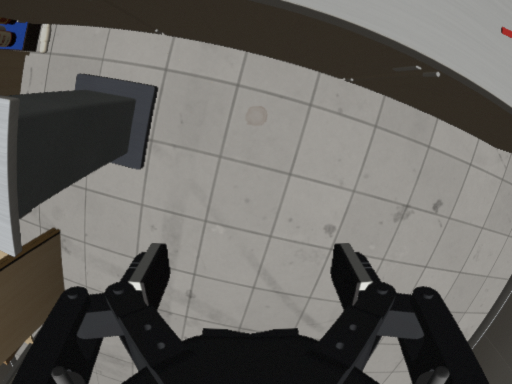

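The top view shows the dark cash box at (278,193). There are white dish candidates at (212,211) and (100,206), and other bystanders at (385,178), (363,202) and (397,201). I'll enlarge it to tell them apart.

Run:
```python
from h import *
import pickle
c=pickle.load(open('c0.pkl','rb'))['top']
im=c['frame'][:,:,::-1]
a=cv2.resize(im[160:240,190:330],None,fx=5.7,fy=5.7,interpolation=cv2.INTER_CUBIC);cv2.imwrite('pics/boxcrop.png',a)
a=cv2.resize(im[160:250,70:240],None,fx=4.7,fy=4.7,interpolation=cv2.INTER_CUBIC);cv2.imwrite('pics/dishcrop.png',a)
for n,u,v,z in [('dish',212,211,.054),('small',100,206,.03),('box',278,193,.055),('tin',385,178,.058),('jar',363,202,.096),('tape',397,201,.048),('keypart',278,193,.1)]:
    print(n,onz(c,u,v,z).round(3), (onz(c,u+1,v,z)-onz(c,u,v,z)).round(4))
```

```text
dish [0.395 0.253 0.054] [ 0.     -0.0039  0.    ]
small [0.417 0.694 0.03 ] [ 0.     -0.0039  0.    ]
box [ 0.467 -0.003  0.055] [ 0.     -0.0039  0.    ]
tin [ 0.528 -0.425  0.058] [ 0.    -0.004  0.   ]
jar [ 0.426 -0.323  0.096] [ 0.     -0.0038  0.    ]
tape [ 0.438 -0.471  0.048] [ 0.    -0.004  0.   ]
keypart [0.459 0.001 0.1  ] [ 0.     -0.0038  0.    ]
```

View pics/boxcrop.png

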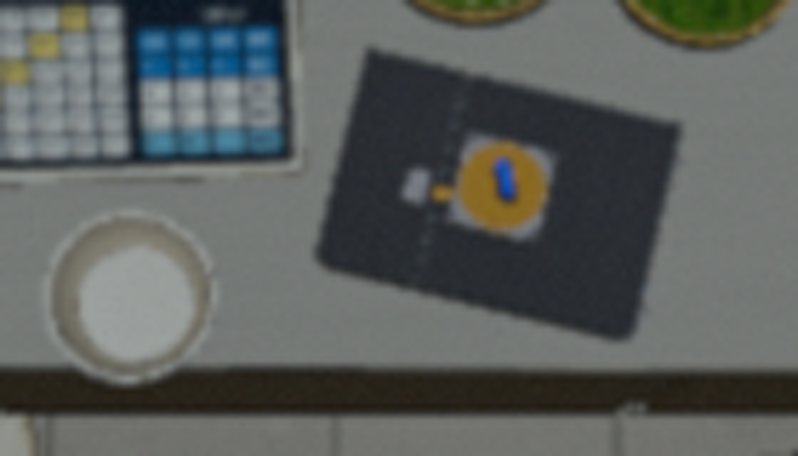

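View pics/dishcrop.png

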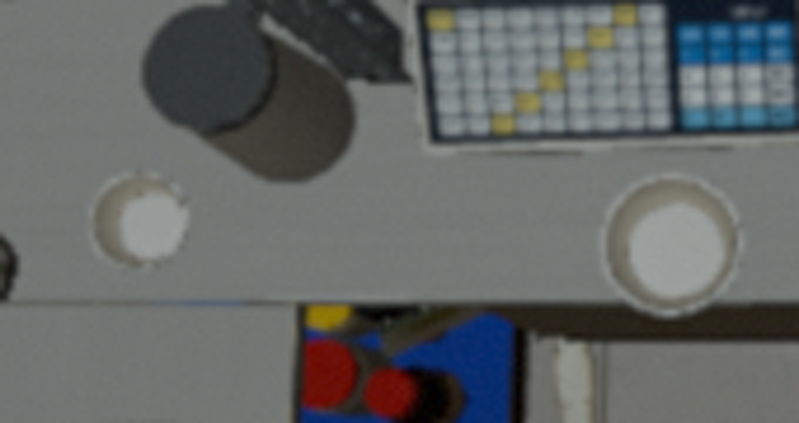

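Rim widths measured in the crop: the dish at (212,211) is about 115 mm across and the one at (100,206) about 82 mm. The 117 mm dish is therefore the one at (212,211), roughly (0.395, 0.253). Now I'll move the wrist camera over the box.

>>> step_arm(series=[[[3, 3, 1], 0.18, 0], [[6, 6, 2], 0.36, 0], [[9, 9, 3], 0.54, 0], [[11, 12, 3], 0.72, 0], [[13.6, 14.6, 3], 0.9, 0]])

```text
clock: 0.78
tcp_pos: [0.2802, -0.4091, 0.2606]
orientation: [-0.001, 0.837, 0.547, -0.0]
wrist_force: [0.8, -0.7, 0.2]
finger_gap: 0.0854
```

>>> step_arm(series=[[[3, 4, 0], 0.18, 0], [[5.5, 8, 0], 0.36, 0], [[8, 12, 0], 0.54, 0], [[10.5, 16, 0], 0.72, 0], [[13, 20, 0], 0.9, 0]])

```text
clock: 1.4
tcp_pos: [0.4108, -0.2076, 0.2605]
orientation: [-0.001, 0.513, 0.858, -0.001]
wrist_force: [0.2, -0.1, -0.2]
finger_gap: 0.0856
```

>>> step_arm(series=[[[1, 4, 0], 0.18, 0], [[1.5, 8, 0], 0.36, 0], [[2, 12, 0], 0.54, 0], [[2, 16, 0], 0.72, 0], [[2, 20, 0], 0.9, 0]])

```text
clock: 2.02
tcp_pos: [0.4305, -0.0063, 0.2603]
orientation: [-0.0, 0.086, 0.996, -0.001]
wrist_force: [0.2, -0.3, -0.0]
finger_gap: 0.0853
```

Run:
```python
from h import *
import pickle
d={}
for n in ['wrist','top']:
    c=cam(n,n+'1.png');d[n]=c
M=np.array(d['wrist']['camera_from_world']);print('campos',-M[:3,:3].T@M[:3,3],'axis',M[2,:3])
pickle.dump(d,open('c1.pkl','wb'))
print(env.get_state()['joint_pos'].round(3))
```

```text
campos [0.35100532 0.00804874 0.40304179] axis [ 0.31034129 -0.05458832 -0.94905659]
[-1.980e-01  2.500e-02 -2.320e-01  1.315e+00 -1.000e-03 -2.700e-02]
```

View pics/wrist1.png

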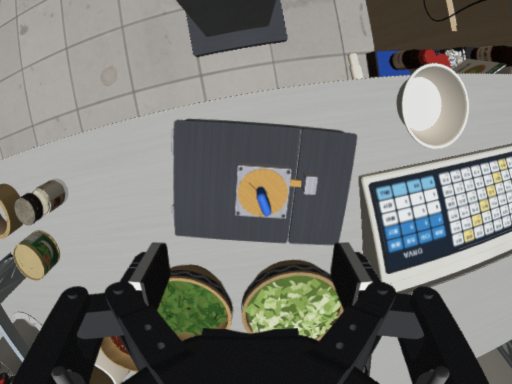

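The wrist view shows the box at (265,180), the plate at (263,192), the key bow at (265,202) and the bolt at (295,184) pointing to the keeper at (311,185). I'll enlarge it to look for the slot.

Run:
```python
from h import *
import pickle
d=pickle.load(open('c1.pkl','rb'));c=d['wrist']
im=c['frame'][:,:,::-1]
cv2.imwrite('pics/lock1.png',cv2.resize(im[155:230,225:325],None,fx=8,fy=8,interpolation=cv2.INTER_CUBIC))
hsv=cv2.cvtColor(im,cv2.COLOR_BGR2HSV)
sub=np.zeros(im.shape[:2],np.uint8);sub[155:230,225:325]=1
brass=(cv2.inRange(hsv,(10,90,90),(30,255,255))>0)&(sub>0)
blue=(cv2.inRange(hsv,(100,100,60),(130,255,255))>0)&(sub>0)
def P(m,z):
    v,u=np.nonzero(m);return np.array([onz(c,a,b,z,True)[:2] for a,b in zip(u+.0,v+.0)])
m=brass.astype(np.uint8);n,l,s,ce=cv2.connectedComponentsWithStats(m);print(s,ce.round(1))
# plate fit
i=1+np.argmax(s[1:,4]);cnt,_=cv2.findContours((l==i).astype(np.uint8),0,cv2.CHAIN_APPROX_NONE)
pts=np.array([onz(c,a,b,.0755,True)[:2] for a,b in max(cnt,key=len)[:,0]])
print('plate circ mm',[ (np.array(q)).round(1) for q in cv2.minEnclosingCircle((pts*1000).astype(np.float32))[:1]],cv2.minEnclosingCircle((pts*1000).astype(np.float32))[1], (pts.min(0)+pts.max(0))/2)
for z in (.0865,.1165,):
    b=P(blue,z);print('blue',z,b.mean(0).round(4),len(b), cv2.minAreaRect((b*1000).astype(np.float32)))
# box outline
dark=cv2.inRange(hsv,(0,0,0),(180,255,75));dark[:, :150]=0;dark[:,370:]=0;dark[:115]=0;dark[245:]=0
dark=cv2.morphologyEx(dark,cv2.MORPH_CLOSE,np.ones((15,15)));cnt,_=cv2.findContours(dark,0,2);k=max(cnt,key=cv2.contourArea)
k=np.array([onz(c,a,b_,.055,True)[:2] for a,b_ in k[:,0]])
print('box',cv2.minAreaRect((k*1000).astype(np.float32)))
```

```text
[[     0      0    512    384 194993]
 [   238    169     50     47   1534]
 [   290    179     12      8     81]] [[255.4 191.5]
 [262.2 190.3]
 [295.2 182.7]]
plate circ mm [array([466.1,   2.6])] 29.0211124420166 [0.46562328 0.00255041]
blue 0.0865 [0.4734 0.0021] 233 ((473.3183898925781, 1.9418926239013672), (34.73843765258789, 10.350300788879395), 9.458454132080078)
blue 0.1165 [0.4618 0.0027] 233 ((461.7262878417969, 2.5206751823425293), (31.446138381958008, 9.369359016418457), 9.458462715148926)
box ((470.05718994140625, 28.926246643066406), (266.7429504394531, 152.99057006835938), 75.7802505493164)
```

View pics/lock1.png

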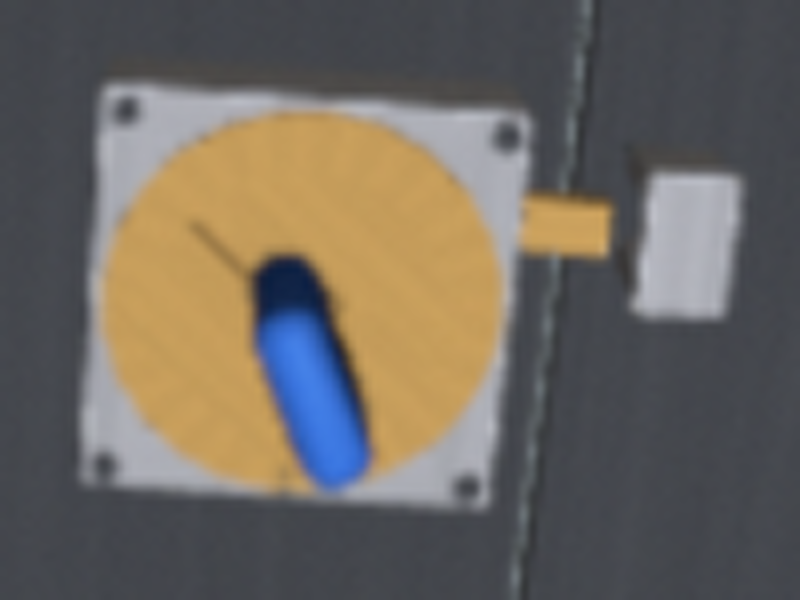

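>>> step_arm(series=[[[0, 0, -5], 0.1, 0], [[1, -1, -9], 0.2, 0], [[1.5, -2, -12], 0.3, 0], [[1.5, -2, -12], 0.3, 0]])

```text
clock: 2.62
tcp_pos: [0.4433, -0.0253, 0.1383]
orientation: [-0.003, -0.063, 0.998, 0.0]
wrist_force: [-0.1, 0.5, -0.8]
finger_gap: 0.0855
```

Run:
```python
from h import *
import pickle
c=cam('wrist','wrist2.png');pickle.dump(c,open('c2.pkl','wb'))
im=c['frame'][:,:,::-1]
u,v=map(int,proj(c,(.466,.0025,.0755),True));print(u,v)
x0,y0=max(u-55,0),max(v-42,0)
a=cv2.resize(im[y0:y0+84,x0:x0+110],None,fx=7,fy=7,interpolation=cv2.INTER_CUBIC);cv2.imwrite('pics/lock2.png',a)
l=cv2.createCLAHE(6,(4,4)).apply(cv2.cvtColor(a,cv2.COLOR_BGR2GRAY));cv2.imwrite('pics/lock2c.png',l)
print(x0,y0)
```

```text
281 235
226 193
```

View pics/wrist2.png

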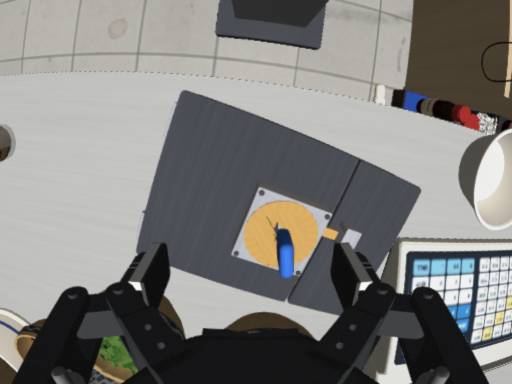

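View pics/lock2.png

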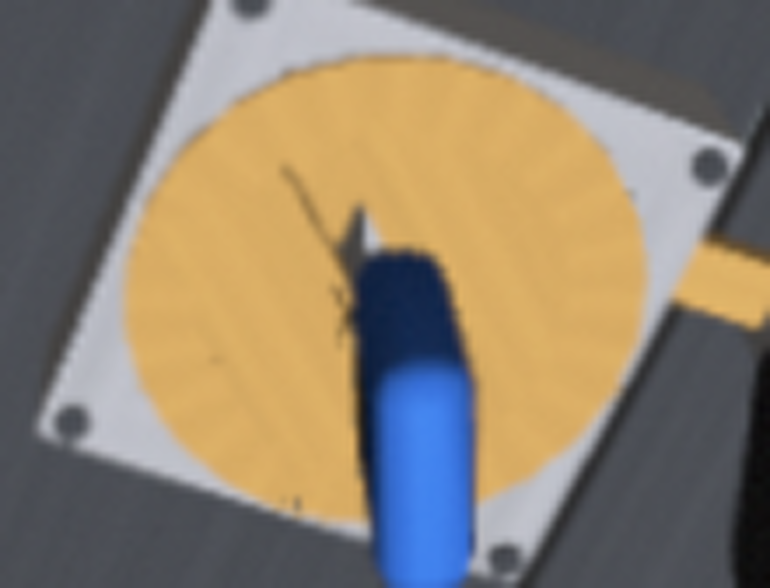

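View pics/lock2c.png

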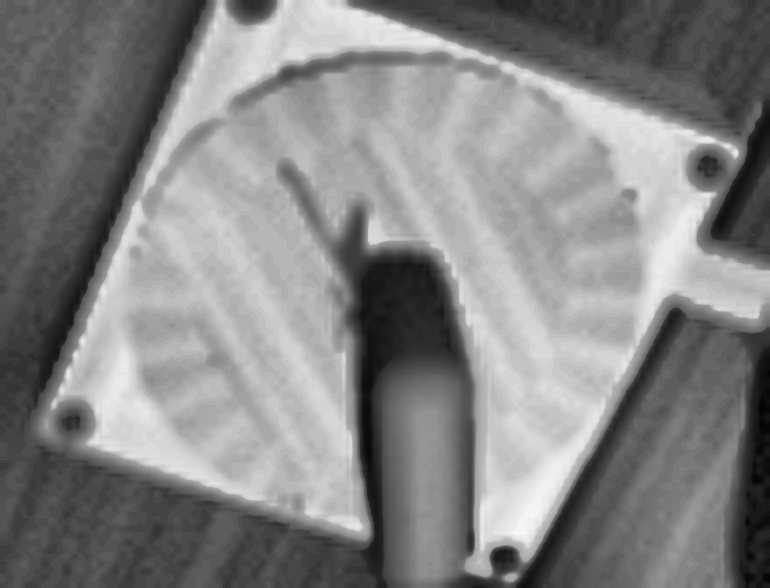

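The enlarged view shows one slot edge as a line from (285,165) to (345,255). The other edge clips the steel bit from (365,210) to (385,245), and they are about 42 px apart, roughly the slot width. Next I'll convert these to world angles.

Run:
```python
from h import *
import pickle
c=pickle.load(open('c2.pkl','rb'));im=c['frame'][:,:,::-1]
W=lambda x,y,z:onz(c,226+(x+.5)/7-.5,193+(y+.5)/7-.5,z,True)[:2]
hsv=cv2.cvtColor(im,cv2.COLOR_BGR2HSV);s=np.zeros(im.shape[:2],np.uint8);s[193:277,226:320]=255
br=cv2.inRange(hsv,(10,90,90),(30,255,255))&s
cnt,_=cv2.findContours(br,0,cv2.CHAIN_APPROX_NONE);k=max(cnt,key=len)[:,0]
p=np.array([onz(c,a,b,.0755,True)[:2] for a,b in k])
# robust circle fit r=29mm
from scipy.optimize import least_squares
r=least_squares(lambda q:np.hypot(p[:,0]-q[0],p[:,1]-q[1])-.0288,[.466,.0025],loss='soft_l1',f_scale=.0005)
ax=r.x;print('axis',ax)
a=lambda d:np.degrees(np.arctan2(d[1],d[0]))
L=[W(285,165,.0755),W(345,255,.0755)];R=[W(365,210,.0755),W(385,245,.0755)]
for n,e in(('L',L),('R',R)):
    d=e[0]-e[1];u=d/np.linalg.norm(d);w=e[1]-ax
    print(n,'ang rad',np.arctan2(d[1],d[0]),'key yaw',np.arctan2(-d[1],-d[0]),'offset mm',1000*(u[0]*w[1]-u[1]*w[0]),'far r',1000*np.linalg.norm(e[0]-ax))
for A,B in (((40,430),(350,530)),((350,0),(745,140)),):
    d=W(*B,.0745)-W(*A,.0745);print('box yaw',np.arctan2(d[1],d[0])-np.pi/2)
for A,B in (((210,0),(40,430)),((745,140),(520,580))):
    d=W(*B,.0745)-W(*A,.0745);print('box yaw',np.arctan2(d[1],d[0]))
bl=cv2.inRange(hsv,(100,100,30),(130,255,255))&s
bl[193+62*0:][:0]=0
# bow top light blue
tp=cv2.inRange(hsv,(100,100,170),(130,255,255))&s
v,u=np.nonzero(cv2.inRange(hsv,(100,100,150),(130,255,255))&(s|255)&np.where(np.indices(s.shape)[1]>260,255,0).astype(np.uint8)&np.where((np.indices(s.shape)[1]<310)&(np.indices(s.shape)[0]<290),255,0).astype(np.uint8))
q=np.array([onz(c,i,j,.1165,True)[:2] for i,j in zip(u,v)])
print('bow top',q.mean(0),cv2.minAreaRect((q*1000).astype(np.float32)))
v0,_,_,_=cv2.fitLine(q.astype(np.float32),cv2.DIST_L2,0,.01,.01).ravel(),0,0,0;print(np.arctan2(v0[1],v0[0]))
print('jaw yaw', 2*np.arctan2(env.get_state()['orientation'][2],env.get_state()['orientation'][1]))
```

```text
axis [0.46592232 0.00226914]
L ang rad -2.4530088793671836 key yaw 0.6885837742226095 offset mm 1.1429866281485694 far r 20.158569565826834
R ang rad -2.5090879258848178 key yaw 0.6325047277049757 offset mm -2.8548097480696675 far r 11.364390420821508
box yaw -0.24336576066012006
box yaw -0.22758215147451155
box yaw -0.2249641140008498
box yaw -0.22812550748576751
bow top [0.4640974  0.00170145] ((464.4382629394531, 1.816695213317871), (25.33601951599121, 8.352447509765625), 13.375167846679688)
0.20275211
jaw yaw 3.267092682094767
```

>>> step_arm(series=[[[1.2, 1.4, 0], 0.09, 110], [[2.3, 2.7, 0], 0.09, 110], [[2.3, 2.7, 0], 0.09, 110], [[2.3, 2.7, 0], 0.09, 110]], newtons=20)

```text
clock: 3.18
tcp_pos: [0.4672, 0.002, 0.1403]
orientation: [-0.002, -0.107, 0.994, -0.0]
wrist_force: [0.9, -0.8, 0.0]
finger_gap: 0.0487
```

Run:
```python
from h import *
import pickle
c=cam('wrist','wrist3.png');pickle.dump(c,open('c3.pkl','wb'))
im=c['frame'][:,:,::-1]
cv2.imwrite('pics/lock3.png',cv2.resize(im[200:340,180:340],None,fx=4.2,fy=4.2,interpolation=cv2.INTER_CUBIC))
print(env.get_state()['tcp_pos'])
```

```text
[0.46700616 0.00183431 0.14018849]
```

View pics/lock3.png

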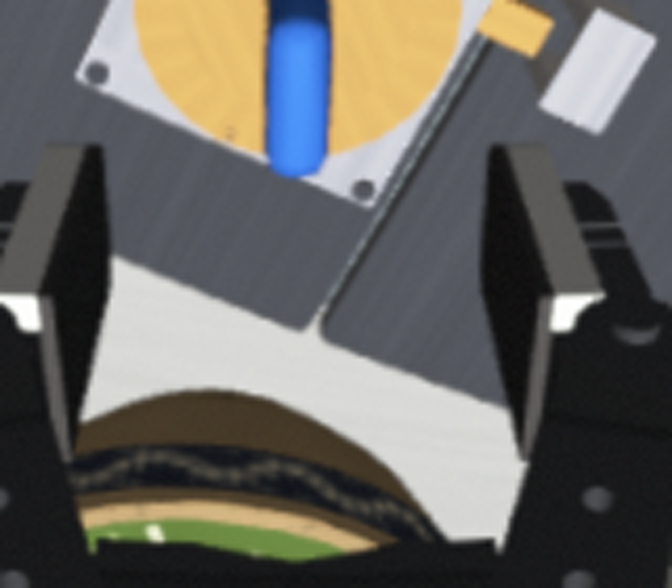

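The bow, at about x=298, is centred between the pads at 100 and 490 and lined up with them. Descending now.

>>> step_arm(series=[[[-0.1, 0, -2], 0, 110], [[-0.1, 0, -4], 0, 110], [[-0.1, 0, -5.5], 0, 110], [[-0.1, 0, -5.5], 0, 110]])

```text
clock: 3.72
tcp_pos: [0.4647, 0.0018, 0.0843]
orientation: [-0.003, -0.107, 0.994, 0.0]
wrist_force: [0.3, 0.5, -0.1]
finger_gap: 0.0484
```

>>> step_arm(series=[[[0, 0, 0], 0, 190], [[0, 0, 0], 0, 255], [[0, 0, 0], 0, 255], [[0, 0, 0], 0, 255], [[0, 0, 0], 0, 255]], newtons=20)

```text
clock: 4.35
tcp_pos: [0.4651, 0.0016, 0.085]
orientation: [-0.003, -0.107, 0.994, -0.0]
wrist_force: [0.2, -0.3, 6.4]
finger_gap: 0.0099
```

Run:
```python
from h import *
s=env.get_state();print({k:s[k].round(4) for k in ('tcp_pos','orientation','wrist_force','ft_torque')},s['finger_gap'])
c=cam('wrist','wrist4.png');cv2.imwrite('pics/lock4.png',cv2.resize(c['frame'][200:340,180:340,::-1],None,fx=4.2,fy=4.2,interpolation=cv2.INTER_CUBIC))
```

```text
{'tcp_pos': array([0.4651, 0.0016, 0.085 ]), 'orientation': array([-2.600e-03, -1.067e-01,  9.943e-01, -2.000e-04]), 'wrist_force': array([ 0.2444, -0.2901,  6.3731]), 'ft_torque': array([-0.1205,  0.1874, -0.0189])} 0.009851327816669258
```

View pics/lock4.png

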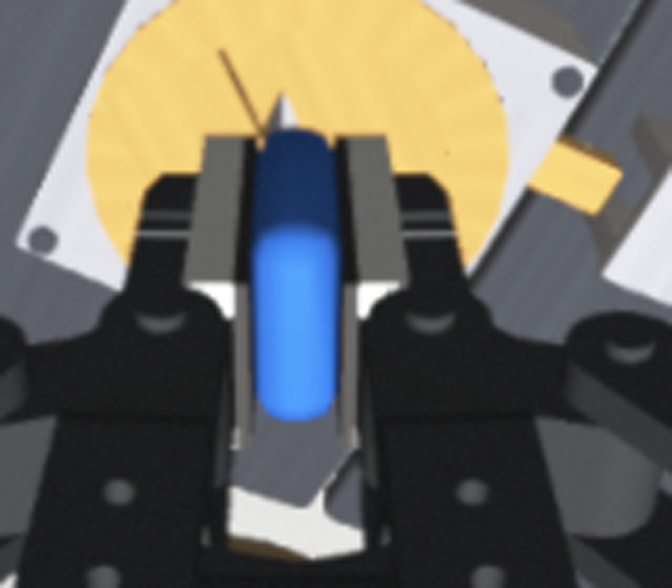

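>>> step_arm(series=[[[0, 0, 0.06], 0, 255], [[0, 0, 0.1], -0.05, 255], [[0, 0, 0.1], -0.1, 255], [[0, 0, 0.1], -0.1, 255]], newtons=30)

```text
clock: 4.9
tcp_pos: [0.4649, 0.0017, 0.0857]
orientation: [-0.003, -0.057, 0.998, 0.0]
wrist_force: [0.5, 0.1, -1.0]
finger_gap: 0.0097
```

```bash
cat > st.py <<'E'
from h import *
s=env.get_state();q=s['orientation'];print('t',s['clock'],'tcp',(s['tcp_pos']*1000).round(2),'keyyaw',round(float((2*np.arctan2(q[2],q[1])-np.pi+np.pi)%(2*np.pi)-np.pi),4),'F',s['wrist_force'].round(2),'T',s['ft_torque'].round(3),'gap',round(s['finger_gap']*1000,2))
E
python3 st.py
```

```text
t 4.9 tcp [464.9    1.72  85.68] keyyaw 0.1144 F [ 0.47  0.14 -1.05] T [ 0.011  0.004 -0.024] gap 9.71
```

>>> step_arm(series=[[[0, 0, 0], -0.1, 255], [[0, 0, 0], -0.2, 255], [[0, 0, 0], -0.3, 255], [[0, 0, 0], -0.3, 255]])

```text
clock: 5.4
tcp_pos: [0.4646, 0.0015, 0.0855]
orientation: [-0.003, 0.092, 0.996, 0.0]
wrist_force: [-0.3, -1.8, -0.1]
finger_gap: 0.0095
```

```bash
python3 st.py
```

```text
t 5.4 tcp [464.6    1.47  85.48] keyyaw -0.184 F [-0.27 -1.75 -0.08] T [-0.433  0.133  0.012] gap 9.5
```

>>> step_arm(series=[[[0, -0.02, 0], -0.1, 255], [[0, -0.03, 0], -0.2, 255], [[0, -0.03, 0], -0.25, 255], [[0, -0.03, 0], -0.25, 255]])

```text
clock: 5.9
tcp_pos: [0.4643, 0.0015, 0.0853]
orientation: [-0.003, 0.214, 0.977, 0.001]
wrist_force: [-0.6, -0.0, 0.7]
finger_gap: 0.0098
```

```bash
python3 st.py
```

```text
t 5.9 tcp [464.33   1.51  85.34] keyyaw -0.4312 F [-0.65 -0.    0.72] T [0.186 0.12  0.135] gap 9.76
```

>>> step_arm(series=[[[0, 0, 0], 0, 255]])

```text
clock: 6.02
tcp_pos: [0.4643, 0.0016, 0.0853]
orientation: [-0.003, 0.213, 0.977, 0.001]
wrist_force: [-0.9, -0.0, 1.1]
finger_gap: 0.0097
```

```bash
python3 st.py;python3 - <<'E'
from h import *
c=cam('wrist','wrist5.png');cv2.imwrite('pics/lock5.png',cv2.resize(c['frame'][180:340,180:380,::-1],None,fx=4,fy=3.7,interpolation=cv2.INTER_CUBIC))
E
python3 st.py
```

```text
t 6.025 tcp [464.32   1.57  85.32] keyyaw -0.4291 F [-0.92 -0.01  1.08] T [-0.075  0.069  0.05 ] gap 9.69
t 6.075 tcp [464.3    1.55  85.33] keyyaw -0.4294 F [-0.03 -0.45  1.35] T [ 0.065  0.105 -0.018] gap 9.36
```

View pics/lock5.png

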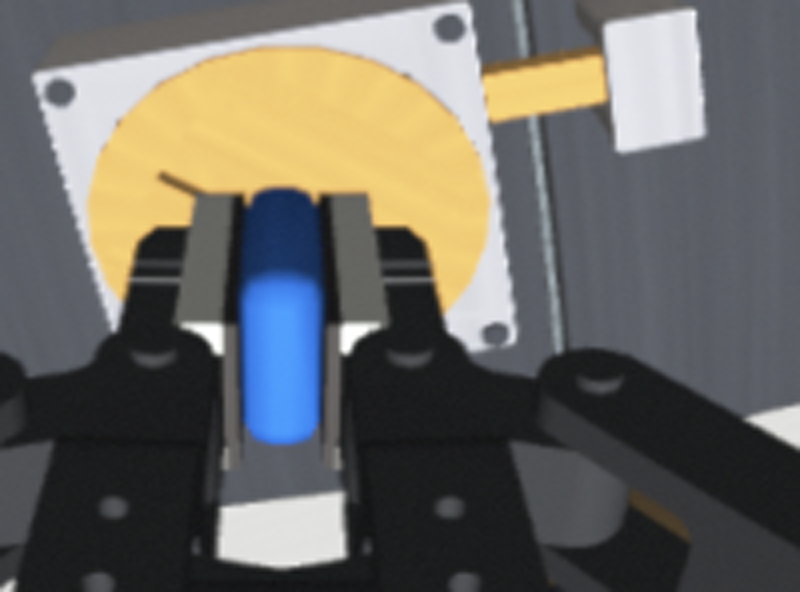

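The bolt now meets the keeper at about (605,75). The torque readings are noisy, so I'll average them from here and go in small steps to the stop.

```bash
cat > av.py <<'E'
from h import *
F=[];T=[]
for i in range(6):
    s=env.get_state();F.append(s['wrist_force']);T.append(s['ft_torque']);env.read_camera('wrist')
s=env.get_state();q=s['orientation']
print('t',s['clock'],'tcp',(s['tcp_pos']*1000).round(2),'keyyaw',round(float((2*np.arctan2(q[2],q[1])-np.pi+np.pi)%(2*np.pi)-np.pi),4),'F',np.mean(F,0).round(2),'T',np.mean(T,0).round(3),'sd',np.std(T,0).round(3))
E
python3 av.py
```

```text
t 6.375 tcp [464.31   1.53  85.32] keyyaw -0.4309 F [-0.39 -0.5   0.02] T [0.055 0.113 0.043] sd [0.025 0.015 0.03 ]
```

>>> step_arm(series=[[[0, 0, 0], -0.04, 255], [[0, 0, 0], -0.08, 255], [[0, 0, 0], -0.08, 255]])

```text
clock: 6.75
tcp_pos: [0.4641, 0.0016, 0.0853]
orientation: [-0.004, 0.252, 0.968, 0.001]
wrist_force: [-0.5, 0.6, 1.1]
finger_gap: 0.0099
```

```bash
python3 av.py
```

```text
t 7.05 tcp [464.12   1.61  85.24] keyyaw -0.5105 F [-1.08  0.34  0.4 ] T [0.159 0.229 0.036] sd [0.045 0.042 0.015]
```

>>> step_arm(series=[[[-0.02, 0, 0], -0.02, 255], [[-0.02, 0, 0], -0.04, 255], [[-0.02, 0, 0], -0.04, 255]])

```text
clock: 7.42
tcp_pos: [0.4641, 0.0016, 0.0853]
orientation: [-0.003, 0.272, 0.962, 0.001]
wrist_force: [-0.2, 0.7, -0.8]
finger_gap: 0.0095
```

```bash
python3 av.py
```

```text
t 7.725 tcp [464.06   1.64  85.29] keyyaw -0.5505 F [-0.04  0.93 -0.64] T [0.189 0.003 0.047] sd [0.032 0.031 0.035]
```

>>> step_arm(series=[[[0, 0.02, 0], -0.015, 255], [[0, 0.02, 0], -0.025, 255], [[0, 0.02, 0], -0.025, 255]])

```text
clock: 8.1
tcp_pos: [0.464, 0.0017, 0.0853]
orientation: [-0.003, 0.284, 0.959, 0.001]
wrist_force: [0.5, -0.2, -1.1]
finger_gap: 0.0096
```

```bash
python3 av.py
```

```text
t 8.4 tcp [464.04   1.73  85.28] keyyaw -0.5756 F [-0.21 -0.53 -0.77] T [-0.078  0.05   0.063] sd [0.057 0.032 0.019]
```

>>> step_arm(series=[[[0, 0, 0], -0.015, 255], [[0, 0, 0], -0.015, 255]])

```text
clock: 8.65
tcp_pos: [0.4641, 0.0017, 0.0853]
orientation: [-0.003, 0.291, 0.957, 0.001]
wrist_force: [0.2, -0.3, -0.7]
finger_gap: 0.0094
```

```bash
python3 av.py
```

```text
t 8.95 tcp [464.08   1.73  85.29] keyyaw -0.5905 F [-0.34 -0.42 -0.89] T [-0.057  0.031  0.052] sd [0.032 0.024 0.011]
```

>>> step_arm(series=[[[0, 0, 0], -0.015, 255], [[0, 0, 0], -0.015, 255]])

```text
clock: 9.2
tcp_pos: [0.464, 0.0017, 0.0853]
orientation: [-0.003, 0.298, 0.954, 0.001]
wrist_force: [0.1, -0.8, -0.5]
finger_gap: 0.0093
```

```bash
python3 av.py
python3 - <<'E'
from h import *
c=cam('wrist','wrist6.png');cv2.imwrite('pics/lock6.png',cv2.resize(c['frame'][180:340,180:380,::-1],None,fx=4,fy=3.7,interpolation=cv2.INTER_CUBIC))
E
```

```text
t 9.5 tcp [464.07   1.74  85.27] keyyaw -0.6056 F [-0.11 -0.2  -0.54] T [-0.053  0.038  0.063] sd [0.025 0.016 0.038]
```

View pics/lock6.png

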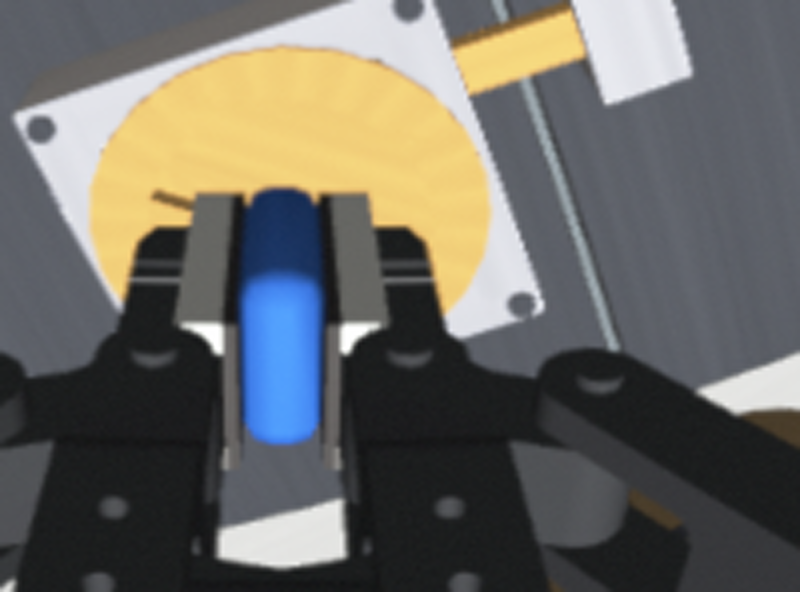

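>>> step_arm(series=[[[0, 0, 0], -0.015, 255], [[0, 0, 0], -0.015, 255]])

```text
clock: 9.8
tcp_pos: [0.4641, 0.0017, 0.0853]
orientation: [-0.003, 0.305, 0.952, 0.001]
wrist_force: [-0.9, -0.1, -1.6]
finger_gap: 0.0094
```

```bash
python3 av.py
```

```text
t 10.1 tcp [464.07   1.75  85.29] keyyaw -0.6205 F [-0.29 -0.16 -1.02] T [-0.072  0.038  0.064] sd [0.026 0.019 0.02 ]
```

>>> step_arm(series=[[[0, 0, 0], -0.01, 255], [[0, 0, 0], -0.01, 255]])

```text
clock: 10.35
tcp_pos: [0.4641, 0.0018, 0.0853]
orientation: [-0.003, 0.31, 0.951, 0.001]
wrist_force: [-0.8, -0.1, -0.1]
finger_gap: 0.0096
```

```bash
python3 av.py
```

```text
t 10.65 tcp [464.07   1.76  85.3 ] keyyaw -0.6305 F [-0.14 -0.53 -0.37] T [-0.043  0.012  0.072] sd [0.035 0.03  0.024]
```

>>> step_arm(series=[[[0, 0, 0], -0.015, 255], [[0, 0, 0], -0.015, 255]])

```text
clock: 10.9
tcp_pos: [0.464, 0.0018, 0.0853]
orientation: [-0.003, 0.317, 0.948, 0.001]
wrist_force: [-0.0, -0.7, -0.3]
finger_gap: 0.0095
```

```bash
python3 av.py
```

```text
t 11.2 tcp [464.09   1.77  85.29] keyyaw -0.6455 F [-0.53 -0.29 -0.47] T [-0.025  0.028  0.062] sd [0.034 0.004 0.025]
```

>>> step_arm(series=[[[0, 0, 0], -0.01, 255], [[0, 0, 0], -0.01, 255]])

```text
clock: 11.45
tcp_pos: [0.4641, 0.0018, 0.0853]
orientation: [-0.003, 0.322, 0.947, 0.001]
wrist_force: [-0.5, -0.4, -0.5]
finger_gap: 0.0093
```

```bash
python3 av.py
```

```text
t 11.75 tcp [464.07   1.77  85.26] keyyaw -0.6555 F [-0.41 -0.29 -0.54] T [-0.016  0.025  0.06 ] sd [0.012 0.043 0.029]
```

Run:
```python
from h import *
def ang(im):
    hsv=cv2.cvtColor(im,cv2.COLOR_BGR2HSV)
    m=cv2.inRange(hsv,(100,100,150),(130,255,255));m[:240]=0;m[310:]=0;m[:,225:][:,50:]=0;m[:,:225]=0
    v,u=np.nonzero(m);rows=[(r,u[v==r].mean(),np.ptp(u[v==r])) for r in range(v.min()+2,v.max()-3)]
    p=np.polyfit([r[0] for r in rows],[r[1] for r in rows],1);return p,len(u),v.min(),v.max()
for n in ('wrist4','wrist5','wrist6'): print(n,ang(cv2.imread('pics/%s.png'%n)))
c=cam('wrist','wrist7.png');print(ang(c['frame'][:,:,::-1].copy()))
cv2.imwrite('pics/lock7.png',cv2.resize(c['frame'][180:320,200:370,::-1],None,fx=4.2,fy=4.2,interpolation=cv2.INTER_CUBIC))
```

```text
wrist4 (array([5.04688924e-17, 2.50000000e+02]), 834, np.int64(254), np.int64(299))
wrist5 (array([-9.38086304e-05,  2.50000844e+02]), 831, np.int64(254), np.int64(299))
wrist6 (array([5.04688924e-17, 2.50000000e+02]), 835, np.int64(254), np.int64(299))
(array([5.04688924e-17, 2.50000000e+02]), 835, np.int64(254), np.int64(299))
```

View pics/lock7.png

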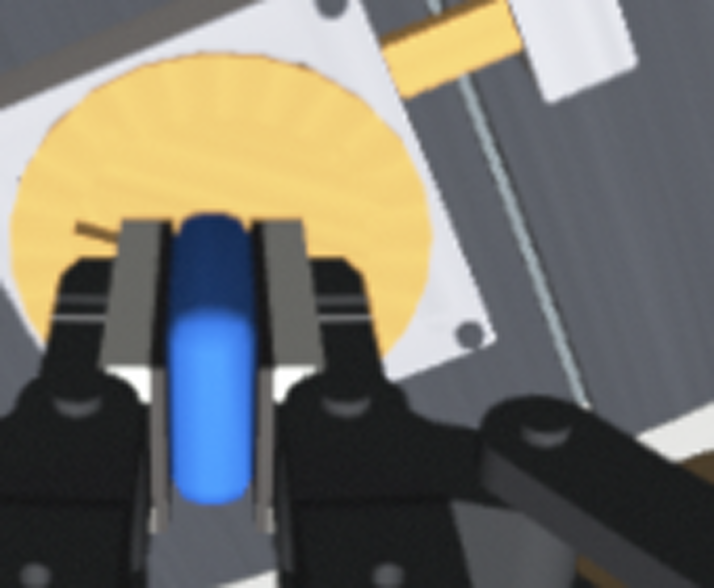

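>>> step_arm(series=[[[0, 0, 0], -0.01, 255], [[0, 0, 0], -0.02, 255], [[0, 0, 0], -0.02, 255]])

```text
clock: 12.18
tcp_pos: [0.4641, 0.0018, 0.0853]
orientation: [-0.003, 0.331, 0.943, 0.001]
wrist_force: [-0.8, -0.4, -0.3]
finger_gap: 0.0099
```

```bash
python3 av.py
```

```text
t 12.475 tcp [464.07   1.74  85.29] keyyaw -0.6754 F [-0.51 -0.15 -0.78] T [-0.057  0.066  0.093] sd [0.017 0.026 0.026]
```

>>> step_arm(series=[[[0, 0, 0], -0.01, 255], [[0, 0, 0], -0.015, 255], [[0, 0, 0], -0.015, 255]])

```text
clock: 12.85
tcp_pos: [0.464, 0.0017, 0.0853]
orientation: [-0.003, 0.338, 0.941, 0.001]
wrist_force: [-2.3, -0.4, 0.1]
finger_gap: 0.0093
```

```bash
python3 av.py
```

```text
t 13.15 tcp [463.98   1.71  85.28] keyyaw -0.6904 F [-1.34 -0.87  0.29] T [-0.145  0.175  0.184] sd [0.03  0.033 0.032]
```

The torque rose sharply at key yaw -0.69, so that is the clockwise stop. I'll back off at once.

>>> step_arm(series=[[[0, 0, 0], 0.02, 255], [[0, 0, 0], 0.03, 255]])

```text
clock: 13.4
tcp_pos: [0.4641, 0.0019, 0.0853]
orientation: [-0.003, 0.324, 0.946, 0.001]
wrist_force: [-0.4, -0.1, -1.6]
finger_gap: 0.0094
```

```bash
python3 av.py
```

```text
t 13.7 tcp [464.13   1.81  85.28] keyyaw -0.6604 F [-0.05  0.35 -0.74] T [ 0.057 -0.01   0.025] sd [0.035 0.056 0.029]
```

Next I'll let go and rise for a clear look at the bolt and slot.

>>> step_arm(series=[[[0, 0, 0], 0, 110], [[0, 0, 0], 0, 110], [[0, 0, 0], 0, 110], [[0, 0, 2.5], 0, 110], [[0, 0, 5.5], 0, 110]])

```text
clock: 14.32
tcp_pos: [0.4635, 0.0019, 0.1404]
orientation: [-0.004, 0.324, 0.946, 0.001]
wrist_force: [-0.4, 0.5, 1.0]
finger_gap: 0.0484
```

>>> step_arm(series=[[[-1, -1.5, 0], 0.15, 110], [[-2.3, -2.7, 0], 0.3, 110], [[-2.3, -2.7, 0], 0.45, 110], [[-2.3, -2.7, 0], 0.6, 110], [[-2.3, -2.7, 0], 0.6, 110]])

```text
clock: 14.95
tcp_pos: [0.4404, -0.0252, 0.1404]
orientation: [-0.004, 0.031, 1.0, -0.0]
wrist_force: [0.6, 0.7, 0.3]
finger_gap: 0.0488
```

```bash
python3 - <<'E'
from h import *
import pickle
c=cam('wrist','wrist8.png');pickle.dump(c,open('c8.pkl','wb'))
im=c['frame'][:,:,::-1]
u,v=map(int,proj(c,(.466,.0025,.0755),True))
x0,y0=u-50,v-40;print(x0,y0)
a=cv2.resize(im[y0:y0+80,x0:x0+100],None,fx=7.5,fy=7.5,interpolation=cv2.INTER_CUBIC);cv2.imwrite('pics/lock8.png',a)
E
python3 st.py
```

```text
236 191
t 15.0 tcp [440.49 -25.13 140.41] keyyaw -0.0633 F [-0.12 -0.08  0.19] T [-0.005 -0.039 -0.01 ] gap 48.55
```

View pics/lock8.png

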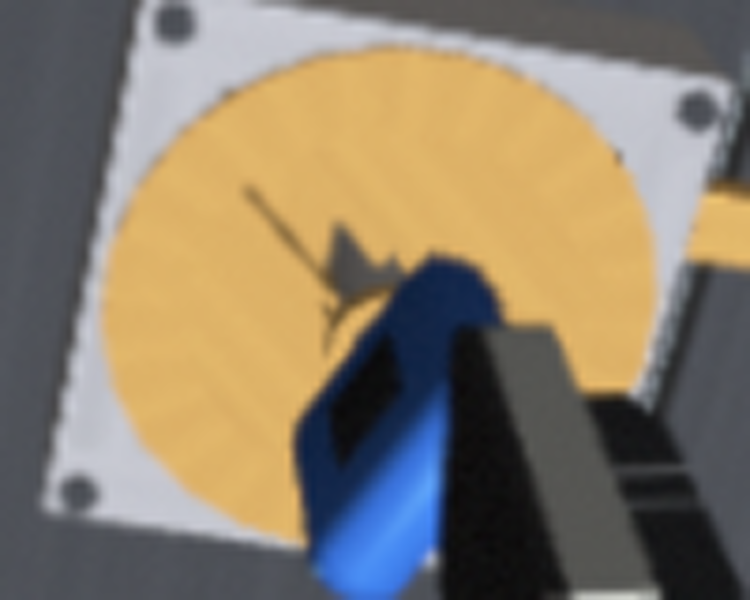

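Run:
```python
from h import *
import pickle
c=pickle.load(open('c8.pkl','rb'));im=c['frame'][:,:,::-1]
a=cv2.resize(im[205:255,250:300],None,fx=12,fy=12,interpolation=cv2.INTER_CUBIC);cv2.imwrite('pics/slot8.png',a)
W=lambda x,y:onz(c,236+(x+.5)/7.5-.5,191+(y+.5)/7.5-.5,.0755,True)[:2]
ax=np.array([.466,.0024])
for e in ([W(250,190),W(330,280)],[W(343,225),W(378,262)]):
    d=e[0]-e[1];u=d/np.linalg.norm(d);w=e[1]-ax
    print('keyyaw',np.arctan2(-d[1],-d[0]),'off',1000*(u[0]*w[1]-u[1]*w[0]),'far',1000*np.linalg.norm(e[0]-ax))
cv2.imwrite('pics/w8.png',cv2.resize(im[190:270,290:380],None,fx=7,fy=7,interpolation=cv2.INTER_CUBIC))
```

```text
keyyaw 0.6354089374724546 off 2.0117940395429414 far 19.815066171459954
keyyaw 0.6715519093905697 off -3.226642313869906 far 10.840355001364363
```

View pics/slot8.png

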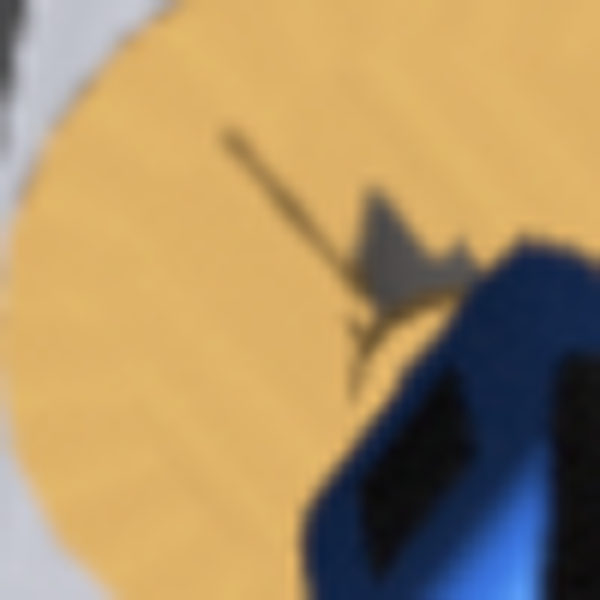

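View pics/w8.png

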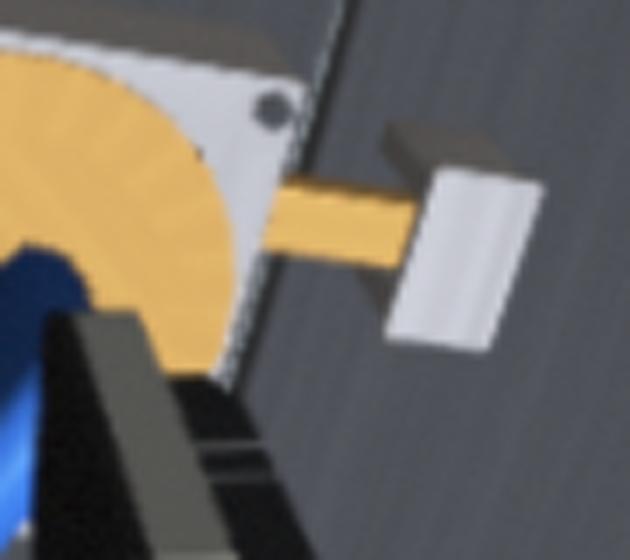

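The bolt is inside the keeper at (415,225). In the slot crop, the slot edges (225,130)-(360,275) and (375,190)-(430,255) both give a key yaw of about 0.65. Regripping the key.

>>> step_arm(series=[[[1.2, 1.4, 0], -0.15, 110], [[2.4, 2.7, 0], -0.3, 110], [[2.4, 2.7, 0], -0.45, 110], [[2.4, 2.7, 0], -0.6, 110], [[2.4, 2.7, 0], -0.6, 110]])

```text
clock: 15.62
tcp_pos: [0.4645, 0.002, 0.1403]
orientation: [-0.004, 0.326, 0.945, 0.001]
wrist_force: [-0.5, -0.3, -0.1]
finger_gap: 0.0485
```

```bash
python3 st.py;python3 - <<'E'
from h import *
c=cam('wrist','wrist9.png');cv2.imwrite('pics/lock9.png',cv2.resize(c['frame'][190:320,190:330,::-1],None,fx=4.5,fy=4.5,interpolation=cv2.INTER_CUBIC))
E
```

```text
t 15.625 tcp [464.48   1.98 140.34] keyyaw -0.6635 F [-0.52 -0.32 -0.11] T [ 0.003  0.045 -0.017] gap 48.47
```

View pics/lock9.png

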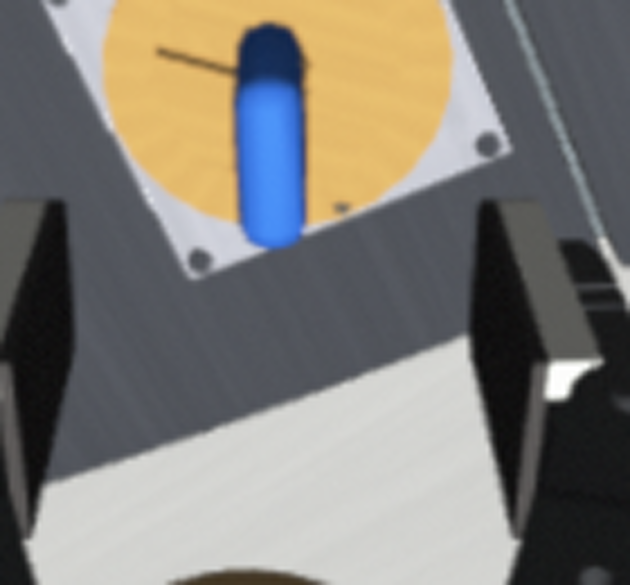

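>>> step_arm(series=[[[0, 0, -2], 0, 110], [[0, 0, -4], 0, 110], [[0, 0, -5.3], 0, 110], [[0, 0, -5.3], 0, 110]])

```text
clock: 16.18
tcp_pos: [0.4636, 0.002, 0.0865]
orientation: [-0.005, 0.325, 0.946, 0.001]
wrist_force: [-0.5, 1.1, 0.1]
finger_gap: 0.0483
```

>>> step_arm(series=[[[0, 0, 0], 0, 190], [[0, 0, 0], 0, 255], [[0, 0, 0.05], 0, 255], [[0, 0, 0.1], 0, 255], [[0, 0, 0.1], 0, 255]], newtons=25)

```text
clock: 16.8
tcp_pos: [0.464, 0.002, 0.0878]
orientation: [-0.005, 0.325, 0.946, 0.001]
wrist_force: [0.5, -0.6, -0.5]
finger_gap: 0.0094
```

```bash
python3 av.py
```

```text
t 17.1 tcp [464.05   1.98  87.79] keyyaw -0.6614 F [ 1.09 -0.45  0.51] T [-0.076 -0.227  0.03 ] sd [0.033 0.044 0.032]
```

>>> step_arm(series=[[[0.01, 0, 0], 0.1, 255], [[0.02, 0, 0], 0.2, 255], [[0.02, 0, 0], 0.3, 255], [[0.03, 0, 0], 0.4, 255], [[0.03, 0, 0], 0.4, 255]])

```text
clock: 17.73
tcp_pos: [0.464, 0.002, 0.0876]
orientation: [-0.005, 0.131, 0.991, 0.0]
wrist_force: [0.2, -0.0, -0.8]
finger_gap: 0.0095
```

```bash
python3 av.py
```

```text
t 18.025 tcp [464.06   2.    87.68] keyyaw -0.2622 F [-0.03  0.   -0.33] T [ 0.023 -0.085 -0.017] sd [0.046 0.053 0.027]
```

>>> step_arm(series=[[[0.01, 0, 0], 0.1, 255], [[0.02, 0, 0], 0.2, 255], [[0.02, 0, 0], 0.3, 255], [[0.03, 0, 0], 0.4, 255], [[0.03, 0, 0], 0.4, 255]])

```text
clock: 18.65
tcp_pos: [0.4642, 0.002, 0.0876]
orientation: [-0.005, -0.068, 0.998, -0.001]
wrist_force: [0.7, -0.9, -0.3]
finger_gap: 0.0092
```

```bash
python3 av.py
```

```text
t 18.95 tcp [464.33   2.    87.65] keyyaw 0.1371 F [ 0.03 -0.51 -0.11] T [0.009 0.004 0.014] sd [0.026 0.018 0.018]
```

Forces are near zero. I'll go on to about 0.55, just short of the slot, and look.

>>> step_arm(series=[[[0.01, 0, 0], 0.1, 255], [[0.02, 0, 0], 0.2, 255], [[0.02, 0, 0], 0.3, 255], [[0.02, 0, 0], 0.43, 255], [[0.02, 0, 0], 0.43, 255]])

```text
clock: 19.58
tcp_pos: [0.4645, 0.002, 0.0877]
orientation: [-0.005, -0.279, 0.96, -0.002]
wrist_force: [0.7, -0.0, -0.4]
finger_gap: 0.0096
```

```bash
python3 av.py
python3 - <<'E'
from h import *
c=cam('wrist','wrist10.png');cv2.imwrite('pics/lock10.png',cv2.resize(c['frame'][190:270,200:310,::-1],None,fx=7,fy=7,interpolation=cv2.INTER_CUBIC))
E
```

```text
t 19.875 tcp [464.55   1.97  87.68] keyyaw 0.566 F [ 0.17  0.15 -0.48] T [-0.017  0.019  0.01 ] sd [0.027 0.022 0.026]
```

View pics/lock10.png

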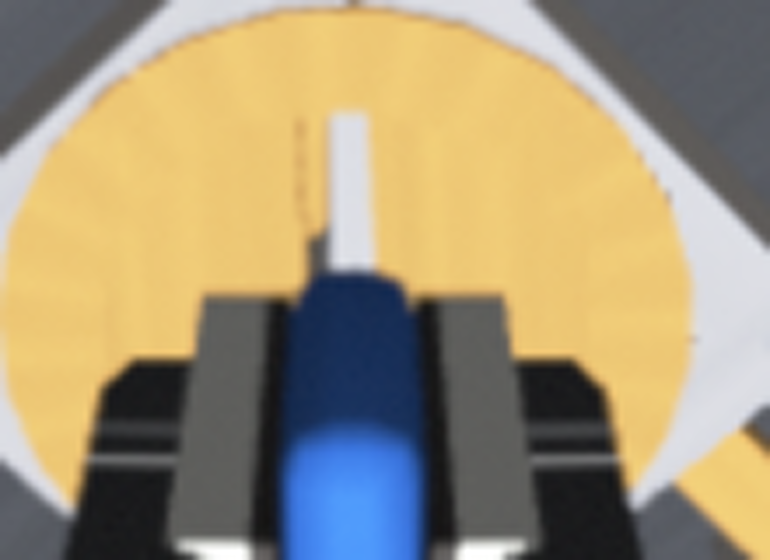

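The bit shows through the slot: it spans x=330 to 370, while the slot spans about 302 to 370. The key needs about +0.08 rad more counter-clockwise, which agrees with the yaw of about 0.65 measured earlier.

>>> step_arm(series=[[[0, 0, 0], 0.04, 255], [[0, 0, 0], 0.075, 255], [[0, 0, 0], 0.075, 255]])

```text
clock: 20.3
tcp_pos: [0.4645, 0.002, 0.0877]
orientation: [-0.005, -0.315, 0.949, -0.002]
wrist_force: [0.4, 0.0, -0.3]
finger_gap: 0.0092
```

```bash
python3 av.py
python3 - <<'E'
from h import *
c=cam('wrist','wrist11.png');cv2.imwrite('pics/lock11.png',cv2.resize(c['frame'][190:270,200:310,::-1],None,fx=7,fy=7,interpolation=cv2.INTER_CUBIC))
E
```

```text
t 20.6 tcp [464.54   1.98  87.66] keyyaw 0.6411 F [ 0.05  0.1  -0.04] T [0.01  0.009 0.007] sd [0.025 0.019 0.014]
```

View pics/lock11.png

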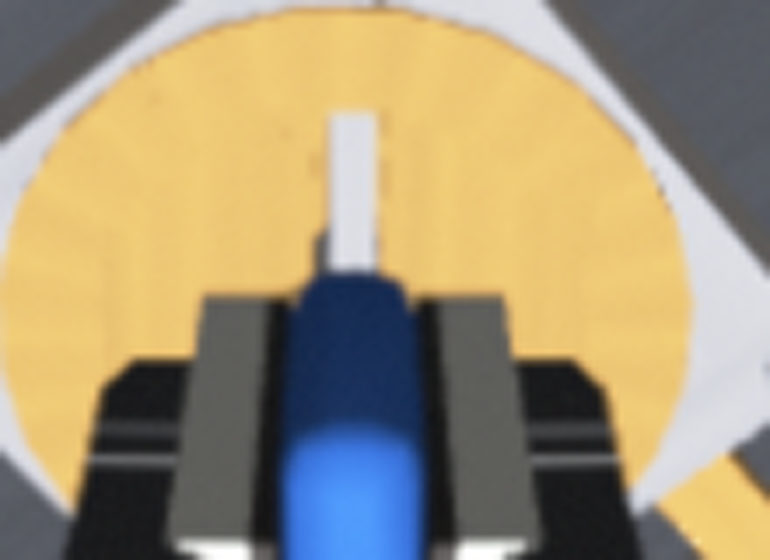

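The bit (x=330 to 377) is now centred in the slot (edges about 317 and 383). Lifting gently while watching the force.

>>> step_arm(series=[[[0, 0, 0.1], 0, 255], [[0, 0, 0.2], 0, 255], [[0, 0, 0.2], 0, 255]])

```text
clock: 21.02
tcp_pos: [0.4647, 0.002, 0.0898]
orientation: [-0.005, -0.315, 0.949, -0.002]
wrist_force: [0.7, -0.1, -1.4]
finger_gap: 0.0099
```

>>> step_arm(series=[[[0, 0, 0.1], 0, 255], [[0, 0, 0.15], 0, 255]])

```text
clock: 21.28
tcp_pos: [0.4647, 0.002, 0.0914]
orientation: [-0.005, -0.315, 0.949, -0.002]
wrist_force: [1.2, -0.6, -0.3]
finger_gap: 0.0098
```

```bash
python3 av.py
```

```text
t 21.575 tcp [464.64   1.97  91.26] keyyaw 0.6411 F [ 0.04 -0.12 -0.13] T [-0.004  0.004 -0.006] sd [0.024 0.009 0.016]
```

>>> step_arm(series=[[[0, 0, 0.15], 0, 255], [[0, 0, 0.3], 0, 255], [[0, 0, 0.3], 0, 255]])

```text
clock: 21.95
tcp_pos: [0.4648, 0.002, 0.0945]
orientation: [-0.005, -0.315, 0.949, -0.002]
wrist_force: [0.0, 0.4, -0.6]
finger_gap: 0.0096
```

```bash
python3 st.py
python3 - <<'E'
from h import *
c=cam('wrist','wrist12.png');cv2.imwrite('pics/lock12.png',cv2.resize(c['frame'][190:270,200:310,::-1],None,fx=7,fy=7,interpolation=cv2.INTER_CUBIC))
E
```

```text
t 21.95 tcp [464.79   1.98  94.47] keyyaw 0.6411 F [ 0.02  0.42 -0.63] T [ 0.    -0.019  0.006] gap 9.59
```

View pics/lock12.png

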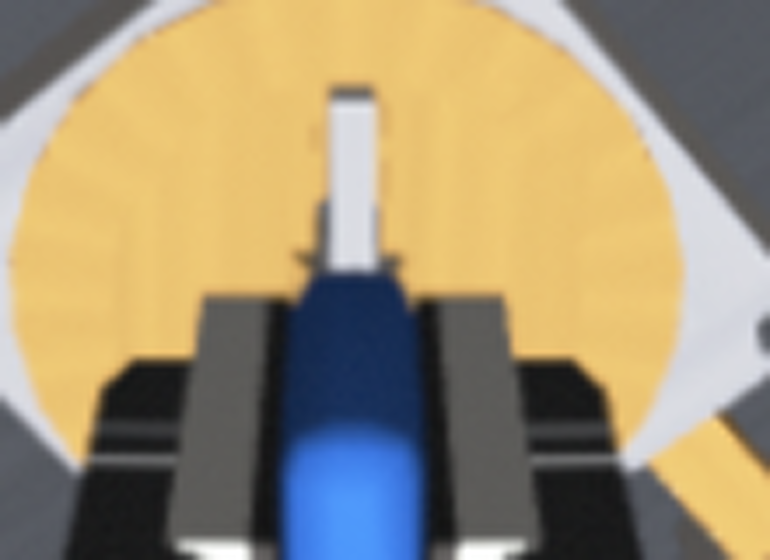

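The bit is rising through the slot and the force is near zero.

>>> step_arm(series=[[[-0.01, 0, 0.25], 0, 255], [[-0.02, 0, 0.5], 0, 255], [[-0.02, 0, 0.75], 0, 255], [[-0.02, 0, 1.0], 0, 255], [[-0.02, 0, 1.0], 0, 255]])

```text
clock: 22.62
tcp_pos: [0.4647, 0.002, 0.1046]
orientation: [-0.004, -0.315, 0.949, -0.002]
wrist_force: [0.4, -0.2, -1.1]
finger_gap: 0.0092
```

```bash
python3 st.py
```

```text
t 22.625 tcp [464.72   1.95 104.64] keyyaw 0.6411 F [ 0.41 -0.23 -1.11] T [-0.003 -0.014 -0.057] gap 9.24
```

>>> step_arm(series=[[[0, 0, 0.4], 0, 255], [[0, 0, 0.8], 0, 255], [[0, 0, 2], 0, 255], [[0, 0, 6], 0, 255], [[0, 0, 10], 0, 255]])

```text
clock: 23.25
tcp_pos: [0.4645, 0.002, 0.2062]
orientation: [-0.004, -0.315, 0.949, -0.002]
wrist_force: [0.8, -0.1, -0.1]
finger_gap: 0.0095
```

```bash
python3 st.py
python3 - <<'E'
from h import *
import pickle
d={n:cam(n,n+'13.png') for n in('wrist','top')};pickle.dump(d,open('c13.pkl','wb'))
E
```

```text
t 23.25 tcp [464.47   1.96 206.24] keyyaw 0.6411 F [ 0.83 -0.07 -0.1 ] T [ 0.021 -0.031 -0.066] gap 9.5
```

View pics/wrist13.png

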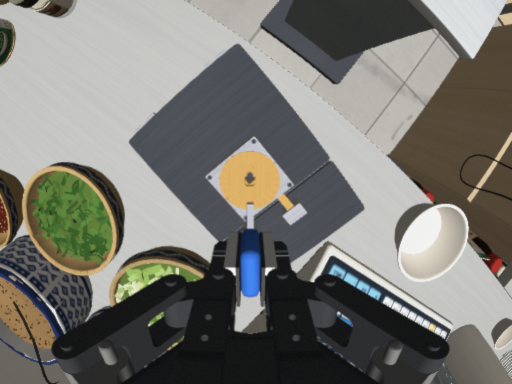

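The key is out and held at (250,262). The empty lock is at (250,180), the bolt is still in the keeper at (290,205), and the dish is at (432,242). I'll locate the dish rim now.

Run:
```python
from h import *
import pickle
d=pickle.load(open('c13.pkl','rb'))
for n,box,fi in(('top',(185,185,240,240),False),('wrist',(385,190,480,295),True)):
    c=d[n];im=c['frame'][:,:,::-1];x0,y0,x1,y1=box
    cv2.imwrite('pics/d_%s.png'%n,cv2.resize(im[y0:y1,x0:x1],None,fx=6,fy=6,interpolation=cv2.INTER_CUBIC))
c1=pickle.load(open('c0.pkl','rb'))['top']
for u,v in((212,211),): print(onz(c1,u,v,.054))
# rim extremes in first top crop (boxcrop: origin 190,160, scale 5.7): x 45..217, y 210..382
for x,y in ((45,296),(217,296),(131,210),(131,382)): print(onz(c1,190+x/5.7-.5,160+y/5.7-.5,.054).round(4))
```

```text
[0.39538474 0.2534896  0.054     ]
[0.3936 0.3098 0.054 ]
[0.3939 0.1933 0.054 ]
[0.4528 0.2527 0.054 ]
[0.3354 0.2505 0.054 ]
```

View pics/d_wrist.png

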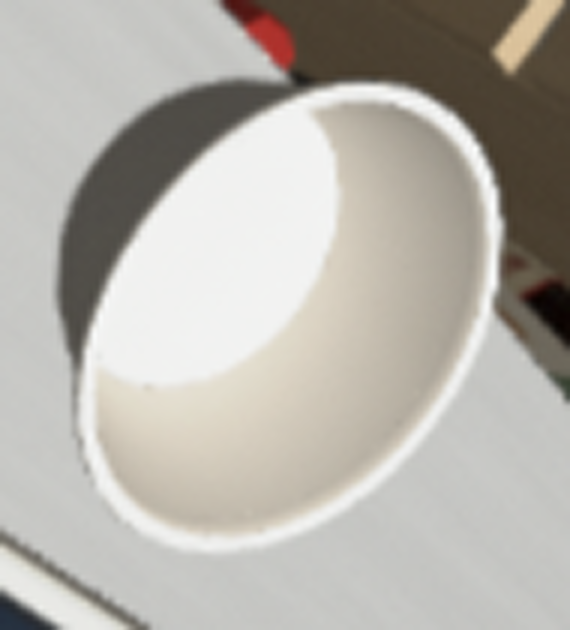

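View pics/d_top.png

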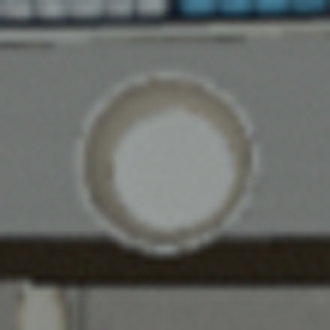

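The top-view rim spans y 0.193 to 0.310 and x 0.335 to 0.453. That is 117 mm across with its centre at (0.394, 0.252), so this is the dish meant. Carrying the key over it.

>>> step_arm(series=[[[-1.5, 5, 0], 0, 255], [[-3, 10, 0], 0, 255], [[-4.5, 15, 0], 0, 255], [[-6, 20, 0], 0, 255], [[-7.05, 25, 0], 0, 255]])

```text
clock: 23.98
tcp_pos: [0.396, 0.2529, 0.2098]
orientation: [-0.001, -0.315, 0.949, -0.004]
wrist_force: [-0.2, 0.7, -0.6]
finger_gap: 0.0097
```

>>> step_arm(series=[[[0, 0, -3], 0, 255], [[0, 0, -6], 0, 255], [[0, 0, -9], 0, 255], [[0, 0, -9], 0, 255]])

```text
clock: 24.48
tcp_pos: [0.3939, 0.2521, 0.1178]
orientation: [-0.003, -0.315, 0.949, -0.005]
wrist_force: [0.3, -0.3, 0.5]
finger_gap: 0.0093
```

```bash
python3 st.py
python3 - <<'E'
from h import *
import pickle
c=cam('wrist','wrist14.png');t=cam('top','top14.png');pickle.dump(c,open('c14.pkl','wb'))
p=env.get_state()['tcp_pos'];print(proj(c,(p[0],p[1],p[2]-.0315),True),proj(c,(p[0],p[1],.005),True))
E
```

```text
t 24.475 tcp [393.87 252.15 117.85] keyyaw 0.6414 F [ 0.33 -0.35  0.48] T [0.015 0.065 0.002] gap 9.3
(np.float64(249.0737650320531), np.float64(226.81696128855964)) (np.float64(249.89381453655923), np.float64(186.95699427164973))
```

View pics/wrist14.png

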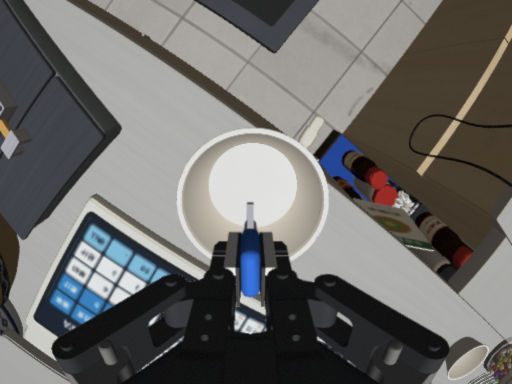

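The dish floor centre at (252,187) matches the predicted landing point (250,187). Lowering in stages.

>>> step_arm(series=[[[0, 0, -2], 0, 255], [[0, 0, -4], 0, 255], [[0, 0, -6], 0, 255], [[0, 0, -7.3], 0, 255], [[0, 0, -7.3], 0, 255]])

```text
clock: 25.2
tcp_pos: [0.3961, 0.2529, 0.0475]
orientation: [-0.001, -0.315, 0.949, -0.004]
wrist_force: [-0.2, -1.2, 0.6]
finger_gap: 0.0098
```

```bash
python3 st.py
```

```text
t 25.2 tcp [396.15 252.9   47.49] keyyaw 0.6409 F [-0.24 -1.21  0.57] T [0.011 0.042 0.022] gap 9.76
```

>>> step_arm(series=[[[0, 0, -0.2], 0, 255], [[0, 0, -0.4], 0, 255], [[0, 0, -0.4], 0, 255]])

```text
clock: 25.58
tcp_pos: [0.3963, 0.253, 0.0437]
orientation: [-0.001, -0.315, 0.949, -0.004]
wrist_force: [0.2, 0.5, -0.5]
finger_gap: 0.0098
```

```bash
python3 st.py
python3 - <<'E'
from h import *
c=cam('wrist','wrist15.png');t=cam('scene','scene15.png')
E
```

```text
t 25.575 tcp [396.32 252.96  43.74] keyyaw 0.6409 F [ 0.18  0.53 -0.49] T [ 0.028  0.022 -0.03 ] gap 9.79
```

View pics/wrist15.png

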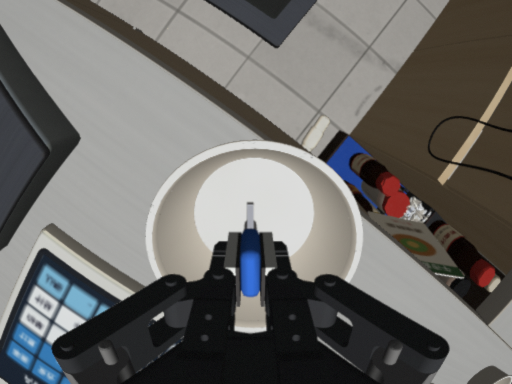

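>>> step_arm(series=[[[0, 0, -0.2], 0, 255], [[0, 0, -0.4], 0, 255], [[0, 0, -0.4], 0, 255]])

```text
clock: 26.05
tcp_pos: [0.3961, 0.2529, 0.0395]
orientation: [-0.001, -0.315, 0.949, -0.004]
wrist_force: [-0.5, -0.8, -0.6]
finger_gap: 0.0092
```

>>> step_arm(series=[[[0, 0, -0.1], 0, 255], [[0, 0, -0.2], 0, 255]])

```text
clock: 26.3
tcp_pos: [0.396, 0.2528, 0.0374]
orientation: [-0.001, -0.315, 0.949, -0.004]
wrist_force: [0.2, -0.6, 0.0]
finger_gap: 0.0096
```

```bash
python3 av.py
```

```text
t 26.6 tcp [396.06 252.89  37.48] keyyaw 0.641 F [-0.   -0.29 -0.13] T [-0.005 -0.014  0.013] sd [0.03  0.037 0.027]
```

>>> step_arm(series=[[[0, 0, 0], 0, 215], [[0, 0, 0], 0, 200], [[0, 0, 0], 0, 190], [[0, 0, 0], 0, 190], [[0, 0, 0], 0, 190]])

```text
clock: 27.22
tcp_pos: [0.3961, 0.2529, 0.0375]
orientation: [-0.001, -0.315, 0.949, -0.004]
wrist_force: [-0.5, -0.0, -0.1]
finger_gap: 0.0212
```

```bash
python3 st.py
python3 - <<'E'
from h import *
c=cam('wrist','wrist16.png')
E
```

```text
t 27.225 tcp [396.09 252.88  37.48] keyyaw 0.641 F [-0.55 -0.02 -0.07] T [-0.027 -0.001 -0.006] gap 21.17
```

View pics/wrist16.png

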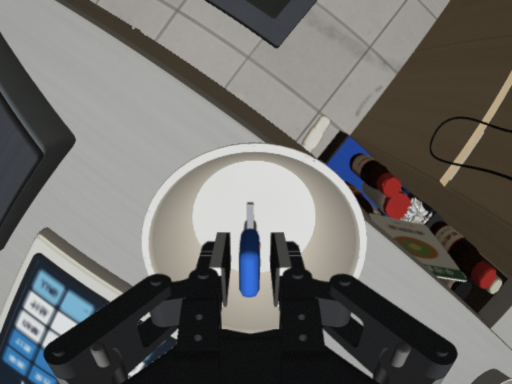

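The key stands upright on its tip in the dish at (250,270). I'll raise the fingers above the rim and tip it gently against the dish wall, so that it doesn't stay balanced on end.

>>> step_arm(series=[[[0, 0, 0.6], 0, 190], [[0, 0, 1.2], 0, 190], [[0, 0, 1.8], 0, 190], [[0, 0, 1.8], 0, 190]])

```text
clock: 27.78
tcp_pos: [0.3966, 0.2531, 0.0562]
orientation: [-0.0, -0.315, 0.949, -0.004]
wrist_force: [0.2, -0.2, -0.7]
finger_gap: 0.0215
```

>>> step_arm(series=[[[0.3, -0.4, 0], 0, 190], [[0.6, -0.8, 0], 0, 190], [[0.9, -1.2, 0], 0, 190], [[1.2, -1.6, 0], 0, 190], [[1.5, -2.0, 0], 0, 190]])

```text
clock: 28.4
tcp_pos: [0.4118, 0.2327, 0.0561]
orientation: [-0.0, -0.315, 0.949, -0.004]
wrist_force: [0.1, 0.1, -0.4]
finger_gap: 0.0221
```

```bash
python3 st.py
python3 - <<'E'
from h import *
c=cam('wrist','wrist17.png')
E
```

```text
t 28.4 tcp [411.82 232.74  56.14] keyyaw 0.6408 F [ 0.12  0.07 -0.38] T [ 0.026 -0.057 -0.001] gap 22.13
```

View pics/wrist17.png

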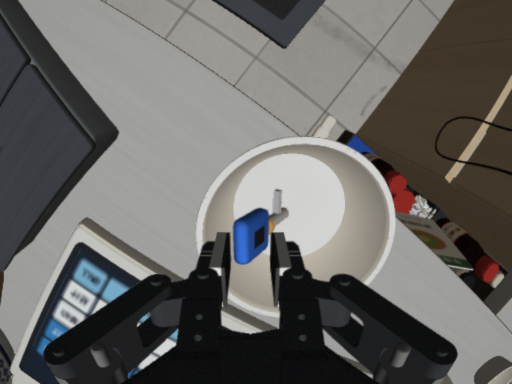

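The key has tipped over toward the wall: its bow is at (250,235) and its tip near (275,220). Retreating straight up.

>>> step_arm(series=[[[0, 0, 1], 0, 190], [[0, 0, 3], 0, 190], [[0, 0, 6], 0, 190], [[0, 0, 11], 0, 190], [[0, 0, 11], 0, 190]])

```text
clock: 29.08
tcp_pos: [0.415, 0.2336, 0.1708]
orientation: [0.004, -0.315, 0.949, -0.004]
wrist_force: [2.3, 0.7, -0.2]
finger_gap: 0.0215
```

>>> step_arm(series=[[[-4, -2, 3], 0, 190], [[-4, -2, 4], 0, 190], [[-4, -2, 4], 0, 190]])

```text
clock: 29.45
tcp_pos: [0.3758, 0.214, 0.2115]
orientation: [0.006, -0.315, 0.949, -0.004]
wrist_force: [0.7, 0.6, 0.1]
finger_gap: 0.0215
```

```bash
python3 st.py
python3 - <<'E'
from h import *
c=cam('wrist','wrist18.png');cam('top','top18.png');cam('scene','scene18.png')
u,v=map(int,proj(c,(.394,.252,.03),True));print(u,v)
a=c['frame'][max(v-60,0):v+60,max(u-80,0):u+80,::-1];cv2.imwrite('pics/d18.png',cv2.resize(a,None,fx=4.5,fy=4.5,interpolation=cv2.INTER_CUBIC))
E
```

```text
t 29.45 tcp [375.8  214.   211.45] keyyaw 0.6407 F [0.68 0.58 0.11] T [0.003 0.061 0.034] gap 21.51
268 195
```

View pics/d18.png

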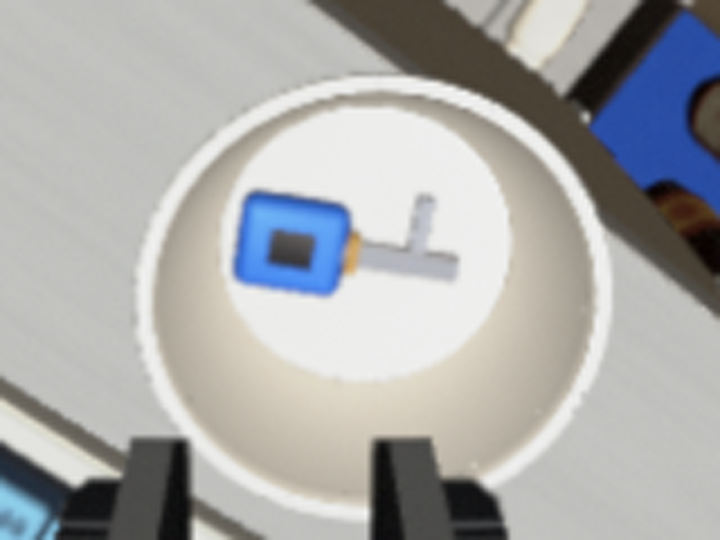

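View pics/wrist18.png

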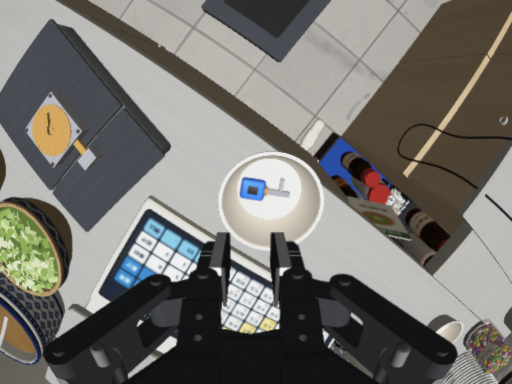

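View pics/top18.png

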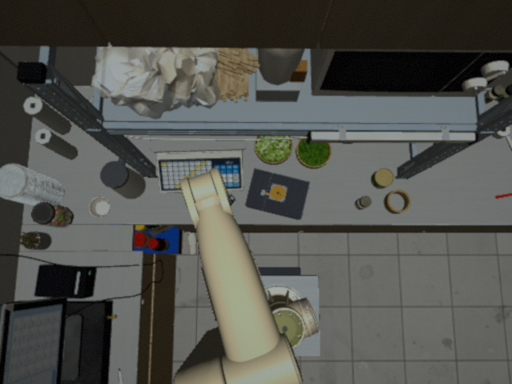

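Run:
```python
import cv2,numpy as np
a=cv2.imread('pics/wrist18.png');cv2.imwrite('pics/b18.png',cv2.resize(a[85:185,10:120],None,fx=6,fy=5.5,interpolation=cv2.INTER_CUBIC))
x=cv2.imread('pics/top0.png').astype(int);y=cv2.imread('pics/top18.png').astype(int)
d=np.abs(x-y).max(2);print('bystander diff',d[165:220,340:420].max(),(d[165:220,340:420]>40).sum(),'small dish',(d[190:220,85:120]>40).sum())
```

```text
bystander diff 10 0 small dish 0
```

View pics/b18.png

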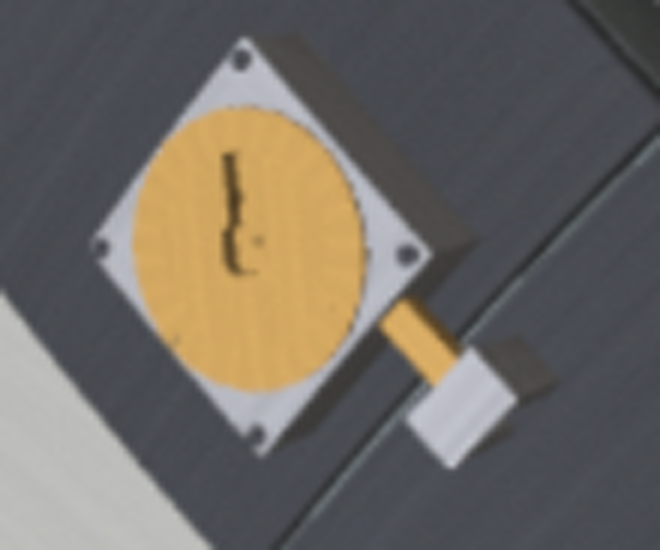

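The crop shows the bolt running from the lock case at (390,315) into the keeper at (455,370), and the plate without the key. The key lies flat in the dish and the bystanders are unchanged. Handing in.

```bash
python3 -c "
from workcell import env
print(env.hand_in())"
```

```text
the job is handed in; nothing more can be done
None
```

I shot the bolt, drew the key out at the slot and left it lying flat on the floor of the 117 mm white dish. I handed in with about 29.5 s on the clock.

- **Locking:** I turned the key clockwise until the torque rose sharply at the stop, then backed off.
    - The averaged wrist torque there reached about 0.18 Nm (spread about 0.03), above the 0.15 Nm limit for the key, before I backed off.
    - The stop came about 0.45 rad clockwise of the box axis by my measurements, against the 0.35 rad listed. I did not resolve that difference.
    - The wrist camera shows the bolt inside the keeper, but its end is hidden. That it is fully shot rests on having reached the stop.
- **Drawing out:** I let go of the key once to look at the slot, then gripped it again and turned it back. The camera showed the bit centred under the slot, and the key lifted out with vertical force readings of 1.4 N at most.
- **Placing:** The key stood on its tip when released in the dish, so I nudged it over with the fingers.
- **Last checks:** The top view of the spice jar, green tin, tape roll and small dish shows no change from the start. The gripper is clear of everything.

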